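# Find the rocking corner of the instrument plate and press its shim flat

### The arm

A 6-joint arm with a two-finger parallel gripper is mounted at the origin on the work surface. World frame = base frame: x ahead of the robot, y to its left, z up, the work surface at z = 0. Lengths are in m, angles in rad, forces in N, time in s.
With the tool pointing down it reaches from about 0.35 to 0.875 m from the base axis. Payload 4.2 kg.
Tool frame: the origin (TCP) lies midway between the tips of the shut fingers; the grasp point (between the pads) lies 19 mm behind it; z points along the fingers, y is the direction in which the jaws open and shut (so a half turn about z gives the same grasp; the last joint's range is limited). The gripper opens to 87 mm and grips with 3 to 60 N. Pads are 19 mm wide; open, the fingers measure 117 mm over their backs; the gripper's body (75 mm by 190 mm) begins 51 mm behind the grasp point.
Start: joints at [-0.98, 0.385, 0.008, 0, -1.194, -0.259], TCP at [0.204, -0.591, 0.223] pointing down, gripper open.
Joint ranges: [-3.14, 3.14], [-1.21, 2.06], [-1.07, 1.41], [-3.16, 2.05], [-2.99, -0.16], [-3.1, 3.1]. Speed limits (rad/s): [2.79, 2.79, 3.14, 3.14, 3.14, 3.14].

### API

Orientations are given as a unit quaternion [x, y, z, w].
In Python, from station import bot, vision gives the robot as it stands.
- The arm moves only by the tool jog_arm, never from a script. Its argument "motion" is a list of rows, each an object with "dp": the shift along the world's x, y, z in cm, a list of three; "yaw": the turn about the world's z in degrees; "fingers": the opening in per cent of the stroke, from 0 (shut) to 100 (fully open). In form: [{"dp": [tx, ty, tz], "yaw": yaw, "fingers": fingers}, ...]. A call has 1 to 20 rows; each row shifts and turns the commanded pose from where the row before left it; what a row does not reach is not made up. A row lasts 1/12 s, in which the tool goes at most 41.7 mm and 7.16 degrees, less where a joint would pass 70% of its speed; a pose out of reach is approached as far as the arm can. A call with a gripper value outside its range is refused whole. The fingers move at their own pace and stop on an object; "newtons" is the grip in N (left out, the last holds). Time passes only in rows, so rows that do not move let the fingers close. It gives the time, the measured TCP pose, the force and the opening at its end, in the units of the state.
- bot.get_state(): the state, without advancing time (a new reading comes with each control period).
- vision.get_image(name): name is "scene" or "top" or "wrist"; returns the picture (420x560x3 uint8, red, green, blue); there is no depth.
- vision.camera_model(name): a dict with "K" (3x3 intrinsics, pixels), "rvec" (rotation vector, rad) and "tvec" (3), from world to camera coordinates, as OpenCV has them. Camera axes: x right, y down, z forward; pixel columns grow to the right and rows downward; lengths in m; the calibration is good to about 2 mm. A picture is of the moment at which its call begins: read the wrist's pose just before it. camera_model takes no time and is no camera call; for the wrist camera it gives the pose at the moment of the call.
- bot.job_done(): hands the job in, once; it reports no verdict.
The state is a dict: "clock": time; "qpos": joint angles; "joint_vel": joint speeds; "joint_torque": joint torques, N m; "tcp_pos": TCP position; "eef_rot": TCP orientation; "contact_force": force on the tool from outside, world axes, zero at the start; "ft_torque": the same for the moment, N m; "gripper_width": finger opening in m.
Only numpy, scipy, OpenCV 4.12 (cv2) and the standard library are available. Lean on these libraries where they do the work, as an engineer would, in place of code of your own. Each camera call takes 0.05 s, during which the arm holds its last target. There are 200 camera calls.

### The job

One corner of the instrument base plate rocks: press down on the plate's corners, one after another, with the fingertips until you find the one that gives, then press that corner's orange shim fully down, flat with the plate, so that the plate stands firm and level. Leave the other three shims standing, do not lift or shift the plate, and leave the beaker on it and everything around it where they are.

Things in the scene. Friction and masses are not known exactly. Their poses are not given: they have to be found in the camera images.
- plate: Loose aluminium instrument base plate, 1.6 kg give or take a fifth, 12 mm thick, lying level on four feet on a bench mat; centre slab 184 mm (x) by 124 mm (y), and at each corner an ear 44 mm (x) by 46 mm (y) that sticks out sideways, with a blue dot in its middle; a small round bubble level (26 mm diameter, 5 mm tall) on its -x end. Origin: centre of the underside, 37 mm above the table; z up. Its yaw varies within 0.25 rad of the world's axes
- corner_1 (a point): Blue dot in the middle of the plate's -x, +y ear, at (-70, 85) mm in the plate's frame, on the plate's top, 49 mm above the table at rest. It is straight above a foot. Three corners stand firm; one, a different one each time, has a soft foot: pushed down with 3 to 5 N it sinks 4 mm and then stops, while the opposite corner lifts as much; it springs back when let go
- corner_2 (a point): Blue dot in the middle of the plate's -x, -y ear, at (-70, -85) mm in the plate's frame, on the plate's top, 49 mm above the table at rest. It is straight above a foot. Three corners stand firm; one, a different one each time, has a soft foot: pushed down with 3 to 5 N it sinks 4 mm and then stops, while the opposite corner lifts as much; it springs back when let go
- corner_3 (a point): Blue dot in the middle of the plate's +x, +y ear, at (70, 85) mm in the plate's frame, on the plate's top, 49 mm above the table at rest. It is straight above a foot. Three corners stand firm; one, a different one each time, has a soft foot: pushed down with 3 to 5 N it sinks 4 mm and then stops, while the opposite corner lifts as much; it springs back when let go
- corner_4 (a point): Blue dot in the middle of the plate's +x, -y ear, at (70, -85) mm in the plate's frame, on the plate's top, 49 mm above the table at rest. It is straight above a foot. Three corners stand firm; one, a different one each time, has a soft foot: pushed down with 3 to 5 N it sinks 4 mm and then stops, while the opposite corner lifts as much; it springs back when let go
- shim_a (a joint): Travel of this shim in m: 0 = standing up (start), 0.012 = pressed flat against its stop. It goes down with about 11 N and stays where it is left. Pressing it jacks its foot up by a third of its travel: under the soft corner this fills the gap, under a firm one it would lift the corner by 4 mm
- shim_a_top (a point): Centre of the top of an orange shim block, 26 mm (x) by 24 mm (y), between two grey rails that reach 41 mm above the table. Its top is 61 mm above the table when up, 12 mm above the plate's top, and 49 mm when flat, level with the plate's top. Each foot has its shim in the open, 58 mm from the blue dot of its corner toward the plate's -x side (same y in the plate's frame). Letters do not tell the corner: which shim belongs to which corner changes, match them by position
- shim_b (a joint): Travel of this shim in m: 0 = standing up (start), 0.012 = pressed flat against its stop. It goes down with about 11 N and stays where it is left. Pressing it jacks its foot up by a third of its travel: under the soft corner this fills the gap, under a firm one it would lift the corner by 4 mm
- shim_b_top (a point): Centre of the top of an orange shim block, 26 mm (x) by 24 mm (y), between two grey rails that reach 41 mm above the table. Its top is 61 mm above the table when up, 12 mm above the plate's top, and 49 mm when flat, level with the plate's top. Each foot has its shim in the open, 58 mm from the blue dot of its corner toward the plate's -x side (same y in the plate's frame). Letters do not tell the corner: which shim belongs to which corner changes, match them by position
- shim_c (a joint): Travel of this shim in m: 0 = standing up (start), 0.012 = pressed flat against its stop. It goes down with about 11 N and stays where it is left. Pressing it jacks its foot up by a third of its travel: under the soft corner this fills the gap, under a firm one it would lift the corner by 4 mm
- shim_c_top (a point): Centre of the top of an orange shim block, 26 mm (x) by 24 mm (y), between two grey rails that reach 41 mm above the table. Its top is 61 mm above the table when up, 12 mm above the plate's top, and 49 mm when flat, level with the plate's top. Each foot has its shim in the open, 58 mm from the blue dot of its corner toward the plate's -x side (same y in the plate's frame). Letters do not tell the corner: which shim belongs to which corner changes, match them by position
- shim_d (a joint): Travel of this shim in m: 0 = standing up (start), 0.012 = pressed flat against its stop. It goes down with about 11 N and stays where it is left. Pressing it jacks its foot up by a third of its travel: under the soft corner this fills the gap, under a firm one it would lift the corner by 4 mm
- shim_d_top (a point): Centre of the top of an orange shim block, 26 mm (x) by 24 mm (y), between two grey rails that reach 41 mm above the table. Its top is 61 mm above the table when up, 12 mm above the plate's top, and 49 mm when flat, level with the plate's top. Each foot has its shim in the open, 58 mm from the blue dot of its corner toward the plate's -x side (same y in the plate's frame). Letters do not tell the corner: which shim belongs to which corner changes, match them by position
- beaker: Empty glass beaker standing on the middle of the plate, 48 mm diameter, 60 mm tall; origin: centre of its underside
- wash_bottle: Bystander: upright white plastic wash bottle, 60 mm diameter, 150 mm tall; origin: centre of its underside
- reagent_jar: Bystander: upright amber glass jar with blue cap, 64 mm diameter, 100 mm tall; origin: centre of its underside
- small_beaker: Bystander: empty glass beaker, 50 mm diameter, 50 mm tall; origin: centre of its underside
- marker: Bystander: white and blue marker lying on the table, about 125 mm long, 14 mm thick; origin: centre of its underside
- weight: Bystander: brass calibration weight, 30 mm diameter, 40 mm tall; origin: centre of its underside
Mind the look-alikes: they are no part of the job. What is shaped like the part that bears shim_b but purple is not meant.

How it is judged:
On the way, in this order (a step that is already met when the one before it is completed fails the run):
1. the fingertips press the rocking corner down by at least 2 mm while every shim still stands (height (world z) of any of corner_1, corner_2, corner_3, corner_4 below 0.047 m and contact force between the fingers and plate above 1 N and value of joint each of shim_a, shim_b, shim_c, shim_d below 0.0015 m), for 0.1 s.
2. one shim is pressed flat (at least 10 of its 12 mm), the other three stand (((value of joint shim_a above 0.01 m and value of joint each of shim_b, shim_c, shim_d below 0.0015 m) or (value of joint shim_b above 0.01 m and value of joint each of shim_a, shim_c, shim_d below 0.0015 m) or (value of joint shim_c above 0.01 m and value of joint each of shim_a, shim_b, shim_d below 0.0015 m) or (value of joint shim_d above 0.01 m and value of joint each of shim_a, shim_b, shim_c below 0.0015 m))), for 0.2 s.
At the end, for the whole second after the job is handed in: The rocking corner's shim is at least 10 of 12 mm down, the others within 1.5 mm of up; all plate corners are within 1.5 mm of level; plate at rest, moved under 12 mm; beaker upright on it, moved under 20 mm; the other things moved under 20 mm (((value of joint shim_a above 0.01 m and value of joint each of shim_b, shim_c, shim_d below 0.0015 m) or (value of joint shim_b above 0.01 m and value of joint each of shim_a, shim_c, shim_d below 0.0015 m) or (value of joint shim_c above 0.01 m and value of joint each of shim_a, shim_b, shim_d below 0.0015 m) or (value of joint shim_d above 0.01 m and value of joint each of shim_a, shim_b, shim_c below 0.0015 m)) and height (world z) of corner_1 between 0.0475 and 0.0505 m and height (world z) of corner_2 between 0.0475 and 0.0505 m and height (world z) of corner_3 between 0.0475 and 0.0505 m and height (world z) of corner_4 between 0.0475 and 0.0505 m and distance of plate from where it was at the start of the episode below 0.012 m and linear speed of plate below 0.02 m/s and distance of each of beaker, wash_bottle, reagent_jar, small_beaker, marker, weight from where it was at the start of the episode below 0.02 m and angle between beaker's own z axis and vertical below 0.1 rad); the robot touches nothing.
It fails at once if the shim of a firm corner is pressed and jacks that corner up ((value of joint shim_a above 0.0065 m and height (world z) of corner_1 above 0.0505 m and x of shim_a_top in the frame of plate between -0.158 and -0.098 m and y of shim_a_top in the frame of plate between 0.055 and 0.115 m) or (value of joint shim_a above 0.0065 m and height (world z) of corner_2 above 0.0505 m and x of shim_a_top in the frame of plate between -0.158 and -0.098 m and y of shim_a_top in the frame of plate between -0.115 and -0.055 m) or (value of joint shim_a above 0.0065 m and height (world z) of corner_3 above 0.0505 m and x of shim_a_top in the frame of plate between -0.018 and 0.042 m and y of shim_a_top in the frame of plate between 0.055 and 0.115 m) or (value of joint shim_a above 0.0065 m and height (world z) of corner_4 above 0.0505 m and x of shim_a_top in the frame of plate between -0.018 and 0.042 m and y of shim_a_top in the frame of plate between -0.115 and -0.055 m) or (value of joint shim_b above 0.0065 m and height (world z) of corner_1 above 0.0505 m and x of shim_b_top in the frame of plate between -0.158 and -0.098 m and y of shim_b_top in the frame of plate between 0.055 and 0.115 m) or (value of joint shim_b above 0.0065 m and height (world z) of corner_2 above 0.0505 m and x of shim_b_top in the frame of plate between -0.158 and -0.098 m and y of shim_b_top in the frame of plate between -0.115 and -0.055 m) or (value of joint shim_b above 0.0065 m and height (world z) of corner_3 above 0.0505 m and x of shim_b_top in the frame of plate between -0.018 and 0.042 m and y of shim_b_top in the frame of plate between 0.055 and 0.115 m) or (value of joint shim_b above 0.0065 m and height (world z) of corner_4 above 0.0505 m and x of shim_b_top in the frame of plate between -0.018 and 0.042 m and y of shim_b_top in the frame of plate between -0.115 and -0.055 m) or (value of joint shim_c above 0.0065 m and height (world z) of corner_1 above 0.0505 m and x of shim_c_top in the frame of plate between -0.158 and -0.098 m and y of shim_c_top in the frame of plate between 0.055 and 0.115 m) or (value of joint shim_c above 0.0065 m and height (world z) of corner_2 above 0.0505 m and x of shim_c_top in the frame of plate between -0.158 and -0.098 m and y of shim_c_top in the frame of plate between -0.115 and -0.055 m) or (value of joint shim_c above 0.0065 m and height (world z) of corner_3 above 0.0505 m and x of shim_c_top in the frame of plate between -0.018 and 0.042 m and y of shim_c_top in the frame of plate between 0.055 and 0.115 m) or (value of joint shim_c above 0.0065 m and height (world z) of corner_4 above 0.0505 m and x of shim_c_top in the frame of plate between -0.018 and 0.042 m and y of shim_c_top in the frame of plate between -0.115 and -0.055 m) or (value of joint shim_d above 0.0065 m and height (world z) of corner_1 above 0.0505 m and x of shim_d_top in the frame of plate between -0.158 and -0.098 m and y of shim_d_top in the frame of plate between 0.055 and 0.115 m) or (value of joint shim_d above 0.0065 m and height (world z) of corner_2 above 0.0505 m and x of shim_d_top in the frame of plate between -0.158 and -0.098 m and y of shim_d_top in the frame of plate between -0.115 and -0.055 m) or (value of joint shim_d above 0.0065 m and height (world z) of corner_3 above 0.0505 m and x of shim_d_top in the frame of plate between -0.018 and 0.042 m and y of shim_d_top in the frame of plate between 0.055 and 0.115 m) or (value of joint shim_d above 0.0065 m and height (world z) of corner_4 above 0.0505 m and x of shim_d_top in the frame of plate between -0.018 and 0.042 m and y of shim_d_top in the frame of plate between -0.115 and -0.055 m)).
It fails at once if the plate is lifted or pushed away (height (world z) of plate above 0.047 m or distance of plate from where it was at the start of the episode above 0.025 m).
It fails at once if the beaker is lifted, carried off or tipped (angle between beaker's own z axis and vertical above 0.35 rad or distance of beaker from where it was at the start of the episode above 0.035 m).
It fails at once if a bystander is lifted or knocked away (distance of any of wash_bottle, reagent_jar, small_beaker, marker, weight from where it was at the start of the episode above 0.04 m).
It also fails if it takes over 54 s, if anything falls off the work surface, if the arm or the gripper's body presses on something with over 40 N, if the wrist force passes 120 N, or if a joint passes its speed limit or range.

## Working session

There is one attempt and no reset: what is moved stays moved. The work goes in short steps, Python scripts to look and compute and a tool call to move; the robot and the scene stay as the last step left them, time stands still between calls to the robot, and variables do not carry over. Pictures are saved under pics/ and viewed, about 8 in all and at most 12, crops included, and the job is handed in when it is done.

Besides the shell and the picture viewer there is one more tool, called after "Emit:" as a command line: name --argument value ..., lists and objects as JSON in quotes. jog_arm: Moves the arm, as the interface text tells. Its arguments: {"type":"object","properties":{"motion":{"type":"array"},"newtons":{"type":"number"}},"required":["motion"]}

```bash
mkdir -p pics; ls; python3 - <<'E'
from station import bot, vision
import cv2
s=bot.get_state(); print(s)
for n in("top","scene"):
    cv2.imwrite(f"pics/{n}0.png",vision.get_image(n)[:,:,::-1]); print(n,vision.camera_model(n))
E
```

```text
pics
{'clock': 0.0, 'qpos': array([-9.80395013e-01,  3.85575427e-01,  6.62221557e-03, -5.03751912e-04,
       -1.19396094e+00, -2.58595978e-01]), 'joint_vel': array([ 0.00145971, -0.00108334, -0.00013521, -0.00025912,  0.00137707,
        0.0017719 ]), 'joint_torque': array([-3.69894478e-04, -3.90663278e+01,  1.87411362e+01,  4.22013894e+00,
        1.09484437e-02, -2.08379461e-04]), 'tcp_pos': array([ 0.20341929, -0.59034244,  0.22144607]), 'eef_rot': array([-1.65050917e-01,  9.86284451e-01,  1.06134875e-03, -2.22801488e-04]), 'contact_force': array([0.18399147, 0.10424251, 0.4228086 ]), 'ft_torque': array([ 0.01213453, -0.0163442 ,  0.0263978 ]), 'gripper_width': 0.08684754149803453}
top {'K': array([[412.08266887,   0.        , 279.61132376],
       [  0.        , 412.08266887, 203.12575138],
       [  0.        ,   0.        ,   1.        ]]), 'rvec': array([ 2.20872103, -2.17677372,  0.08901485]), 'tvec': array([0.01632884, 0.55850305, 0.92520048])}
scene {'K': array([[499.39099841,   0.        , 277.91540469],
       [  0.        , 499.39099841, 205.11480923],
       [  0.        ,   0.        ,   1.        ]]), 'rvec': array([ 2.09138636,  0.69000377, -0.37463858]), 'tvec': array([-0.45000114, -0.12767588,  1.27343557])}
```

View pics/top0.png

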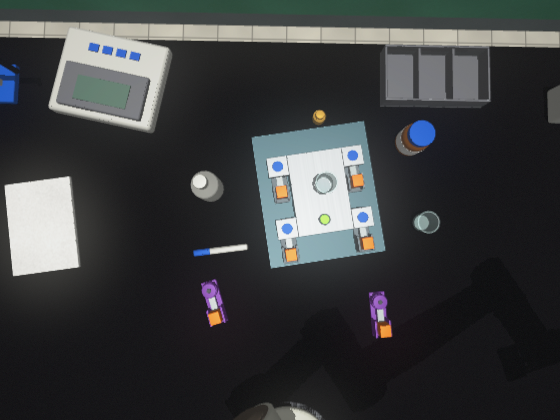

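View pics/scene0.png

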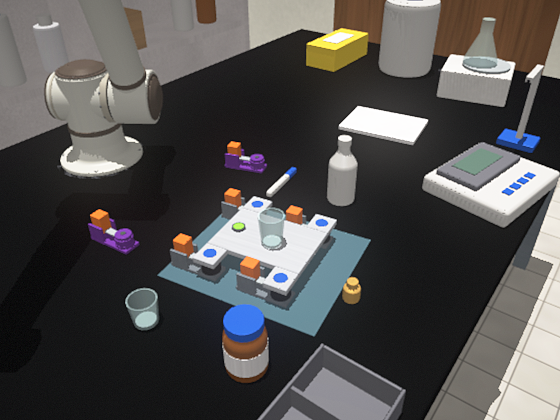

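The top view (+x up, +y left) shows blue dots near (278,167), (352,156), (287,229) and (363,217). The plate's orange shims are near (282,190), (356,181), (291,255) and (367,242). The two look-alikes at (213,302) and (380,315) have purple bodies and stand off the mat, so they are not meant. Next I measure positions.

```bash
cat > h.py <<'E'
import cv2, numpy as np
from station import bot, vision
def ray(n,uv,z):
    c=vision.camera_model(n); R=cv2.Rodrigues(c["rvec"])[0]; t=np.ravel(c["tvec"])
    d=R.T@np.linalg.inv(c["K"])@np.array([*uv,1.]); o=-R.T@t
    return o+d*(z-o[2])/d[2]
def blobs(im,lo,hi,amin=15):
    m=cv2.inRange(cv2.cvtColor(im,cv2.COLOR_RGB2HSV),lo,hi)
    n,_,st,ce=cv2.connectedComponentsWithStats(m)
    return [(ce[i].round(1),st[i].tolist()) for i in range(1,n) if st[i][4]>=amin]
BLUE=((100,150,80),(125,255,255)); ORANGE=((5,180,150),(18,255,255))
E
python3 - <<'E'
from h import *
im=vision.get_image("top")
for nm,c,z in(("blue",BLUE,.049),("orange",ORANGE,.061)):
    for u,st in blobs(im,*c):
        print(nm,u,st[2:],ray("top",u,z).round(4))
P=np.array([ray("top",u,.049)[:2] for u,st in blobs(im,*BLUE) if 260<u[0]<370 and 140<u[1]<240])
Q=np.array([[-70,85],[-70,-85],[70,85],[70,-85]])/1e3
c=P.mean(0); d=P-c
# order by position
o=[max(range(len(P)),key=lambda i:d[i]@np.sign(q)) for q in Q]; P=P[o]
H=(Q).T@(P-c); U,S,V=np.linalg.svd(H); R=V.T@U.T
yaw=np.degrees(np.arctan2(R[1,0],R[0,0])); print("c",c,"yaw",yaw)
print("resid mm",((Q@R.T+c-P)*1e3).round(1).tolist())
for i,q in enumerate(Q): print(i+1,"dot",(R@q+c).round(4),"shim",(R@(q-[.058,0])+c).round(4))
for n,uv,z in(("wash top",(201,179),.15),("jar top",(422,133),.1),("smallbk",(427,222),.025),("weight",(319,117),.03)):
    w=ray("top",uv,z); print(n,w.round(3),"plate frame",(R.T@(w[:2]-c)).round(3))
s=bot.get_state(); x=cv2.Rodrigues
from scipy.spatial.transform import Rotation as T
print("tool axes",T.from_quat(s["eef_rot"]).as_matrix().round(3).tolist())
y,x=130,245; cv2.imwrite("pics/crop.png",cv2.resize(im[120:345,190:400,::-1],None,fx=2.6,fy=2.6,interpolation=cv2.INTER_CUBIC))
E
```

```text
blue [93.5 46.8] [10, 9, 63] [0.9044 0.451  0.049 ]
blue [107.3  49.7] [10, 8, 62] [0.8983 0.4197 0.049 ]
blue [120.8  52.6] [10, 8, 61] [0.8921 0.389  0.049 ]
blue [134.5  55.7] [10, 8, 62] [0.8855 0.3579 0.049 ]
blue [ 8.4 85.5] [19, 40, 592] [0.8113 0.6366 0.049 ]
blue [14.4 65.4] [7, 4, 15] [0.8578 0.626  0.049 ]
blue [421.6 133. ] [28, 27, 585] [ 0.7194 -0.2931  0.049 ]
blue [352.4 155.1] [10, 9, 70] [ 0.6665 -0.1368  0.049 ]
blue [277.4 165.9] [10, 9, 70] [0.6393 0.0309 0.049 ]
blue [362.6 216.8] [10, 10, 69] [ 0.5285 -0.1597  0.049 ]
blue [286.9 228. ] [9, 9, 67] [0.5013 0.008  0.049 ]
blue [200.9 251.9] [17, 9, 111] [0.4463 0.1961 0.049 ]
orange [213.8 312.7] [10, 4, 16] [0.3176 0.1628 0.061 ]
orange [214.1 320.8] [12, 9, 40] [0.3005 0.1618 0.061 ]
orange [385.4 331.2] [11, 13, 111] [ 0.2827 -0.2064  0.061 ]
c [ 0.5839045  -0.06440356] yaw 9.303872130555323
resid mm [[-0.2, 0.2], [0.1, 0.1], [-0.1, -0.2], [0.3, -0.2]]
1 dot [0.5011 0.0082] shim [ 0.4438 -0.0012]
2 dot [ 0.5286 -0.1596] shim [ 0.4713 -0.169 ]
3 dot [0.6392 0.0308] shim [0.582  0.0214]
4 dot [ 0.6667 -0.137 ] shim [ 0.6095 -0.1463]
wash top [0.595 0.182 0.15 ] plate frame [0.05  0.241]
jar top [ 0.707 -0.276  0.1  ] plate frame [ 0.087 -0.228]
smallbk [ 0.52  -0.312  0.025] plate frame [-0.103 -0.234]
weight [ 0.757 -0.063  0.03 ] plate frame [ 0.171 -0.027]
tool axes [[-0.946, -0.326, -0.001], [-0.326, 0.946, 0.002], [0.0, 0.002, -1.0]]
```

View pics/crop.png

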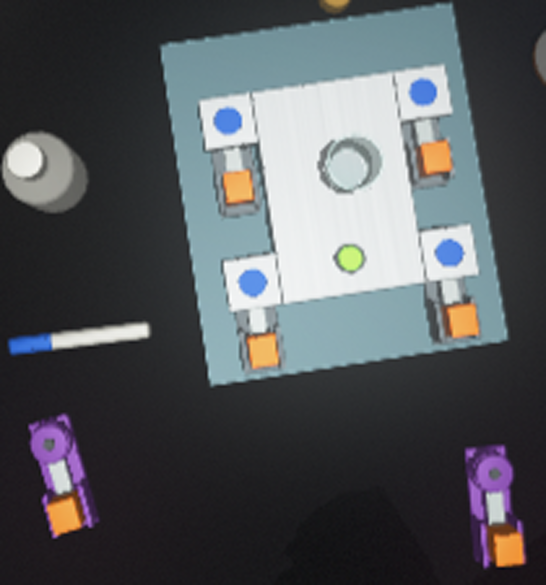

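The plate fit has residuals of 0.3 mm or less, with yaw at 9.3°. The crop shows four grey-railed shims next to the plate's ears, and the two purple-bodied units off the mat. I'll go above corner 2 with the fingers shut.

Emit:
jog_arm --motion '[{"dp": [2.03, 2.69, 0], "yaw": -5, "fingers": 0}, {"dp": [2.03, 2.69, 0], "yaw": -5, "fingers": 0}, {"dp": [2.03, 2.69, 0], "yaw": 0, "fingers": 0}, {"dp": [2.03, 2.69, 0], "yaw": 0, "fingers": 0}, {"dp": [2.03, 2.69, 0], "yaw": 0, "fingers": 0}, {"dp": [2.03, 2.69, 0], "yaw": 0, "fingers": 0}, {"dp": [2.03, 2.69, 0], "yaw": 0, "fingers": 0}, {"dp": [2.03, 2.69, 0], "yaw": 0, "fingers": 0}, {"dp": [2.03, 2.69, 0], "yaw": 0, "fingers": 0}, {"dp": [2.03, 2.69, 0], "yaw": 0, "fingers": 0}, {"dp": [2.03, 2.69, 0], "yaw": 0, "fingers": 0}, {"dp": [2.03, 2.69, 0], "yaw": 0, "fingers": 0}, {"dp": [2.03, 2.69, 0], "yaw": 0, "fingers": 0}, {"dp": [2.03, 2.69, 0], "yaw": 0, "fingers": 0}, {"dp": [2.03, 2.69, 0], "yaw": 0, "fingers": 0}, {"dp": [2.03, 2.69, 0], "yaw": 0, "fingers": 0}, {"dp": [0, 0, 0], "yaw": 0, "fingers": 0}, {"dp": [0, 0, 0], "yaw": 0, "fingers": 0}]' --newtons 20

```text
clock: 1.65
tcp_pos: [0.529, -0.159, 0.2219]
eef_rot: [-0.08, 0.997, 0.0, -0.001]
contact_force: [-0.8, -0.9, 0.8]
gripper_width: 0.0007
```

Emit:
jog_arm --motion '[{"dp": [0, 0, -3.5], "yaw": 0, "fingers": 0}, {"dp": [0, 0, -3.5], "yaw": 0, "fingers": 0}, {"dp": [0, 0, -3.5], "yaw": 0, "fingers": 0}, {"dp": [0, 0, -3.5], "yaw": 0, "fingers": 0}, {"dp": [0, 0, -2.0], "yaw": 0, "fingers": 0}, {"dp": [0, 0, -0.5], "yaw": 0, "fingers": 0}, {"dp": [0, 0, 0], "yaw": 0, "fingers": 0}, {"dp": [0, 0, 0], "yaw": 0, "fingers": 0}, {"dp": [0, 0, 0], "yaw": 0, "fingers": 0}]'

```text
clock: 2.4
tcp_pos: [0.5297, -0.1609, 0.0595]
eef_rot: [-0.079, 0.997, -0.0, 0.002]
contact_force: [0.0, 0.3, 0.1]
gripper_width: 0.0003
```

Emit:
jog_arm --motion '[{"dp": [0, 0, -0.5], "yaw": 0, "fingers": 0}, {"dp": [0, 0, -0.4], "yaw": 0, "fingers": 0}, {"dp": [0, 0, -0.2], "yaw": 0, "fingers": 0}, {"dp": [0, 0, -0.1], "yaw": 0, "fingers": 0}, {"dp": [0, 0, 0], "yaw": 0, "fingers": 0}, {"dp": [0, 0, 0], "yaw": 0, "fingers": 0}]'

```text
clock: 2.9
tcp_pos: [0.5289, -0.1607, 0.0461]
eef_rot: [-0.079, 0.997, -0.0, 0.001]
contact_force: [-0.6, -0.5, 4.3]
gripper_width: 0.0008
```

Emit:
jog_arm --motion '[{"dp": [0, 0, -0.1], "yaw": 0, "fingers": 0}, {"dp": [0, 0, -0.1], "yaw": 0, "fingers": 0}, {"dp": [0, 0, 0], "yaw": 0, "fingers": 0}, {"dp": [0, 0, 0], "yaw": 0, "fingers": 0}, {"dp": [0, 0, 0], "yaw": 0, "fingers": 0}]'

```text
clock: 3.32
tcp_pos: [0.529, -0.1608, 0.0454]
eef_rot: [-0.079, 0.997, -0.0, 0.001]
contact_force: [-2.8, -1.0, 12.5]
gripper_width: 0.0002
```

```bash
python3 - <<'E'
from h import *
im=vision.get_image("scene"); cv2.imwrite("pics/press2.png",cv2.resize(im[180:320,150:380,::-1],None,fx=3.4,fy=3.4))
a=cv2.cvtColor(cv2.imread("pics/scene0.png"),cv2.COLOR_BGR2RGB)
for i in(a,im):print([b[0].tolist() for b in blobs(i,*BLUE) if 180<b[0][1]<300 and 190<b[0][0]<340])
print(bot.get_state()["tcp_pos"],bot.get_state()["contact_force"])
E
```

```text
[[256.9, 203.5], [321.3, 222.3], [209.5, 252.5], [280.1, 277.3]]
[[256.7, 203.6], [321.0, 220.7], [280.0, 277.3]]
[ 0.52900048 -0.16074651  0.04538799] [-2.67756349 -0.83826559 12.68653628]
```

Pressing corner 2 let the fingertips sink to about 45 mm before hitting a stop at 12.5 N. In the scene view the opposite corner's dot (321,222) rose 1.6 px, while the other two visible dots stayed put. Corner 2 is therefore the soft one. I'll lift and go above its shim, at about (0.471, -0.169).

Emit:
jog_arm --motion '[{"dp": [0, 0, 0.5], "yaw": 0, "fingers": 0}, {"dp": [0, 0, 2.5], "yaw": 0, "fingers": 0}, {"dp": [0, 0, 1.0], "yaw": 0, "fingers": 0}, {"dp": [-1.9, -0.3, 0], "yaw": 0, "fingers": 0}, {"dp": [-1.9, -0.3, 0], "yaw": 0, "fingers": 0}, {"dp": [-1.9, -0.2, 0], "yaw": 0, "fingers": 0}, {"dp": [0, 0, 0], "yaw": 0, "fingers": 0}, {"dp": [0, 0, 0], "yaw": 0, "fingers": 0}, {"dp": [0, 0, 0], "yaw": 0, "fingers": 0}]'

```text
clock: 4.12
tcp_pos: [0.4721, -0.1684, 0.0836]
eef_rot: [-0.079, 0.997, -0.0, 0.0]
contact_force: [-0.0, 0.1, 0.4]
gripper_width: 0.0006
```

```bash
python3 - <<'E'
from h import *
im=vision.get_image("scene"); cv2.imwrite("pics/shim2.png",cv2.resize(im[130:330,130:380,::-1],None,fx=3,fy=3))
print([b[0].tolist() for b in blobs(im,*BLUE) if 180<b[0][1]<300 and 190<b[0][0]<340])
for uv in((290.8,254.6),(367.2,242.5),(281.5,191.5),(357,180)): print(ray("top",uv,.061).round(4))
E
```

```text
[[257.0, 203.5], [321.3, 222.3], [209.5, 252.6], [280.1, 277.3]]
[ 0.4437 -0.0009  0.061 ]
[ 0.4721 -0.1672  0.061 ]
[0.5809 0.0212 0.061 ]
[ 0.6089 -0.1448  0.061 ]
```

View pics/shim2.png

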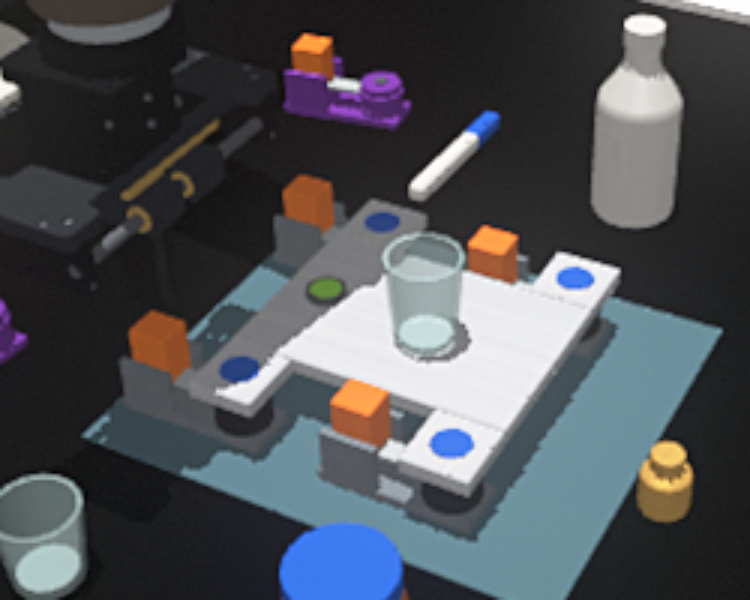

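The plate sprang back, since all four dots are at their starting pixels. The fingertip is at crop (168,295), straight above the shim top at (160,322). Its measured position agrees with the plate model to 2 mm. I'll press it down.

Emit:
jog_arm --motion '[{"dp": [0, 0, -1.2], "yaw": 0, "fingers": 0}, {"dp": [0, 0, -0.6], "yaw": 0, "fingers": 0}, {"dp": [0, 0, -0.3], "yaw": 0, "fingers": 0}, {"dp": [0, 0, -0.2], "yaw": 0, "fingers": 0}, {"dp": [0, 0, -0.2], "yaw": 0, "fingers": 0}, {"dp": [0, 0, -0.2], "yaw": 0, "fingers": 0}, {"dp": [0, 0, -0.2], "yaw": 0, "fingers": 0}, {"dp": [0, 0, -0.2], "yaw": 0, "fingers": 0}, {"dp": [0, 0, -0.2], "yaw": 0, "fingers": 0}, {"dp": [0, 0, -0.1], "yaw": 0, "fingers": 0}, {"dp": [0, 0, 0], "yaw": 0, "fingers": 0}, {"dp": [0, 0, 0], "yaw": 0, "fingers": 0}]'

```text
clock: 5.17
tcp_pos: [0.4714, -0.1684, 0.0505]
eef_rot: [-0.079, 0.997, -0.0, -0.0]
contact_force: [-2.4, 1.8, 7.5]
gripper_width: 0.0007
```

Emit:
jog_arm --motion '[{"dp": [0, 0, -0.1], "yaw": 0, "fingers": 0}, {"dp": [0, 0, -0.1], "yaw": 0, "fingers": 0}, {"dp": [0, 0, -0.1], "yaw": 0, "fingers": 0}, {"dp": [0, 0, -0.1], "yaw": 0, "fingers": 0}, {"dp": [0, 0, 0], "yaw": 0, "fingers": 0}, {"dp": [0, 0, 0], "yaw": 0, "fingers": 0}, {"dp": [0, 0, 0], "yaw": 0, "fingers": 0}]'

```text
clock: 5.75
tcp_pos: [0.4717, -0.1685, 0.0491]
eef_rot: [-0.079, 0.997, -0.001, -0.0]
contact_force: [-9.2, 5.4, 26.2]
gripper_width: 0.0005
```

The force jumped to 26 N with the tip at 49 mm, so the shim is on its stop. I'll lift straight up and check.

Emit:
jog_arm --motion '[{"dp": [0, 0, 0.3], "yaw": 0, "fingers": 0}, {"dp": [0, 0, 0.5], "yaw": 0, "fingers": 0}, {"dp": [0, 0, 2.0], "yaw": 0, "fingers": 0}, {"dp": [0, 0, 3.5], "yaw": 0, "fingers": 0}, {"dp": [-0.5, 0, 3.5], "yaw": 0, "fingers": 0}, {"dp": [-2, -2, 3.5], "yaw": 0, "fingers": 0}, {"dp": [-2, -3, 3], "yaw": 0, "fingers": 0}, {"dp": [-2, -3, 0], "yaw": 0, "fingers": 0}, {"dp": [-2, -3, 0], "yaw": 0, "fingers": 0}, {"dp": [0, -4, 0], "yaw": 0, "fingers": 0}, {"dp": [0, -4, 0], "yaw": 0, "fingers": 0}, {"dp": [0, -4, 0], "yaw": 0, "fingers": 0}, {"dp": [0, 0, 0], "yaw": 0, "fingers": 0}, {"dp": [0, 0, 0], "yaw": 0, "fingers": 0}, {"dp": [0, 0, 0], "yaw": 0, "fingers": 0}]'

```text
clock: 7.0
tcp_pos: [0.3897, -0.3935, 0.2019]
eef_rot: [-0.078, 0.997, 0.001, -0.001]
contact_force: [-0.9, 0.1, 0.1]
gripper_width: 0.0005
```

```bash
python3 - <<'E'
from h import *
im=vision.get_image("scene"); cv2.imwrite("pics/end.png",cv2.resize(im[130:330,130:380,::-1],None,fx=3,fy=3))
print([b[0].tolist() for b in blobs(im,*BLUE) if 180<b[0][1]<300 and 190<b[0][0]<340])
t=vision.get_image("top")
print([b[0].tolist() for b in blobs(t,*BLUE) if 260<b[0][0]<430])
E
```

```text
[[256.9, 203.5], [321.3, 222.3], [209.4, 252.5], [280.1, 277.2]]
[[421.6, 133.0], [352.4, 155.1], [277.4, 165.9], [362.6, 216.8], [286.9, 228.0]]
```

View pics/end.png

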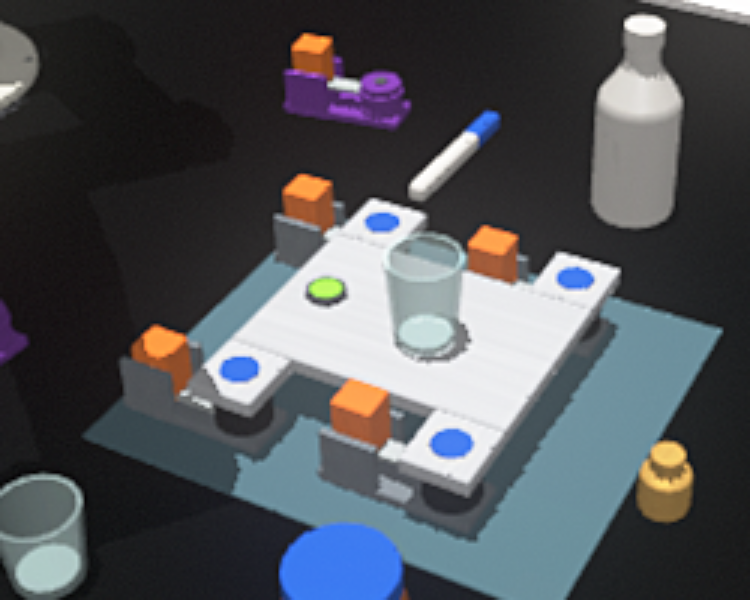

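The view shows the shim of corner 2 at crop (160,340). Its top edge dropped 14 crop px, or 4.7 image px, which is about 12 mm. The other three shims still stand, all dots are within 0.1 px of the start in both views, and the beaker and bystanders have not moved. I'll hand in.

```bash
python3 -c "
from station import bot
print(bot.job_done())"
```

```text
the job is handed in; nothing more can be done
None
```

I found the rocking corner, pressed its shim flat and handed the job in after about 7 s of robot time. No verdict is reported back.

- **Rocking corner:** It was corner 2 (-x, -y), the first one I pressed. The fingertips sank about 4 mm and then met a stop at 12.5 N. The opposite corner rose, the other two stayed still, and corner 2 sprang back when released. That was clear enough that I did not press the other three corners.
- **Shim:** I pressed only corner 2's shim, down to its stop. The force reached 26 N with the tip at 49 mm, and its top dropped about 12 mm in the picture.
- **Last checks:** All four blue dots were within 0.1 px of their starting positions in both camera views. The other three shims were standing, the beaker and the bystanders in view had not moved, and the arm was clear. No check failed or disagreed.
- **Not checked:** I did not press corner 2 again after the shim went down, so its firmness rests on the shim reaching its stop and the plate looking level.

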